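# Show the marked barrel teeth to the inspection camera

## Task

The little inspection camera on the clockmaker's bench has been knocked over: stand it upright on its foot again, without letting it drop, and let go of it. Then lift the spring barrel out of the open clock movement and hold it in the air in front of the camera with its axis upright, turned so that its red-marked teeth face the lens squarely, centred on the lens and 40 mm from the glass. Finish while still holding it there, steady; leave the camera standing untouched and everything else on the bench where it is.

Things in the scene. Friction and masses are not known exactly. Their poses are not given: they have to be found in the camera images.
- camera: Small inspection camera on a stand, loose, 0.5 kg, mostly in the foot; starts lying on its side. Round steel foot 80 mm across, 14 thick; round post on its axis, top 175 mm up; clamp and tube beside the post, 96 to 124 mm up. Origin: centre of the foot's underside. z: along the post, up when standing; x: the way the lens looks; y: from post to tube. Standing means z up, origin on the bench.
- camera_post (a point): The bare top of the post, where to grip: smooth steel rod 10 mm in diameter; this point is on its axis 155 mm from the foot's underside (free from 124 to 175 mm). As it lies the post is level, its axis 40 mm above the bench, top pointing away from the robot (within 20 degrees). Pinched lightly across, the rod swivels between the pads, so it can be tipped up without turning the gripper.
- camera_lens (a point): Centre of the front glass, inside a white ring at the black end of a grey tube 28 mm in diameter, 90 mm long (camera frame: x 50, y 26, z 110 mm). Axes as the camera's; x points out of the lens. As it lies, the tube's side and the foot's rim touch the bench and the lens looks level to the robot's right; tipped straight up over the foot's lower edge it still looks the same way, 110 mm up.
- barrel: Spring barrel, loose, 0.2 kg, standing in the movement: brass drum 42 mm across, its top 25 mm up; toothed rim 51 mm across, 3 to 8 mm up. Origin: centre of the underside of its shoulder, resting on the movement's plate; z along the arbor, up; x: towards the red mark. A 7 mm pivot reaches 8 mm below the origin into a hole with about 1 mm of play; it comes straight up.
- barrel_arbor (a point): Point on the barrel's bare winding arbor, where to grip: a round steel rod 9 mm in diameter standing on the drum from 25 to 55 mm above the barrel's origin; this point is on its axis 45 mm up. Nothing nearby is higher than the drum's top. Axes as the barrel's.
- barrel_mark (a point): Tip of the middle one of three red-inked teeth (barrel frame: x 25.5, y 0, z 5.5 mm). A red stroke also runs from these up the drum's side and over the edge of its top. Axes as the barrel's; x points outward.
- movement: Open clock movement, fixed: brass plate 100 x 130 mm on a wooden block, upper face 30 mm above the bench; the half with y above 2 mm is covered by a second plate, top with screws 55 mm above the bench; posts 42 mm either side of the barrel reach 52 mm. Origin: on the bench under the plate's centre; y along its long side. The barrel's hole: x 0, y -28 mm.
- bridge: the barrel's bridge, already taken off: a flat brass bar 100 x 20 x 4 mm with three holes, lying loose. Origin: centre of its underside; bar along its y.
- screwdriver: wood-handled screwdriver, about 160 mm long, lying loose. Origin on its underside at mid length; shaft along its x.
- tin: round yellow tin with a green lid, 69 mm across, 22 mm high, standing loose. Origin: centre of its underside.
- loupe: black eye loupe, 38 mm across, 28 mm high, standing loose. Origin: centre of its underside.
- jar: amber glass jar with a brass lid, 48 mm across, 54 mm high, standing loose. Origin: centre of its underside.
- blower: rust-red rubber dust blower standing on its flat end, nozzle up, 58 mm across, 78 mm high, loose. Origin: centre of its underside.
There are look-alikes about, which are no part of the job. Leave any green look-alike of the barrel alone.

How it is judged:
On the way, in this order (a step that is already met when the one before it is completed fails the run):
1. the camera stands upright on its foot on the bench, let go and at rest (angle between camera's own z axis and vertical below 0.08 rad and height (world z) of camera below 0.006 m and contact force between the fingers and camera below 0.05 N and linear speed of camera below 0.02 m/s and angular speed of camera below 0.2 rad/s), for 0.3 s.
2. the barrel is lifted clear of the movement in the fingers, the camera still standing (angle between camera's own z axis and vertical below 0.08 rad and height (world z) of camera below 0.006 m and z of barrel in the frame of movement above 0.045 m and contact force between the fingers and barrel above 0.3 N), for 0.1 s.
At the end, for the whole second after the job is handed in: Camera upright on its foot (4.5 deg), untouched. Barrel held still by the fingers alone, axis upright (8 deg), mark facing the lens (20 deg), middle red tooth 40 mm (+-12) from the glass and within 10 mm of the lens axis in height and sideways; nothing else displaced over 30 mm (angle between camera's own z axis and vertical below 0.08 rad and height (world z) of camera below 0.006 m and linear speed of each of camera, barrel below 0.02 m/s and contact force between each of the arm, the fingers, barrel and camera below 0.05 N and contact force between barrel and movement below 0.05 N and contact force between the fingers and barrel above 0.5 N and angular speed of barrel below 0.2 rad/s and angle between barrel's own z axis and vertical below 0.14 rad and angle between the x axis of barrel and the x axis of camera, either way round below 0.35 rad and x of barrel_mark in the frame of camera_lens between 0.028 and 0.052 m and y of barrel_mark in the frame of camera_lens between -0.01 and 0.01 m and z of barrel_mark in the frame of camera_lens between -0.01 and 0.01 m and x of barrel in the frame of camera_lens between 0.048 and 0.08 m); the arm keeps its last pose, push and grip.
It fails at once if the camera is let go while leaning or in the air, and falls (contact force between each of the fingers, the arm and camera below 0.01 N and ((angle between camera's own z axis and vertical above 0.35 rad and angular speed of camera above 3 rad/s) or linear speed of camera above 0.5 m/s)).
It fails at once if one of the other loose things (bridge, screwdriver, tin, loupe, jar, blower) is moved more than 30 mm (distance of any of bridge, screwdriver, tin, loupe, jar, blower from where it was at the start of the episode above 0.03 m).
It also fails if it takes over 61 s, if anything falls off the work surface, if the arm or the gripper's body presses on something with over 40 N, if the wrist force passes 120 N, or if a joint passes its speed limit or range.

## Robot

A 6-joint arm with a two-finger parallel gripper is mounted at the origin on the work surface. World frame = base frame: x ahead of the robot, y to its left, z up, the work surface at z = 0. Lengths are in m, angles in rad, forces in N, time in s.
With the tool pointing down it reaches from about 0.375 to 0.9 m from the base axis. Payload 3.1 kg.
Tool frame: the origin (TCP) lies at the very end of the fingers, on their centre line; the grasp point (between the pads) lies 19 mm behind it; z points along the fingers, y is the line along which they close (so a half turn about z gives the same grasp; the last joint's range is limited). The gripper opens to 85 mm and grips with 20 to 120 N. Pads are 22 mm wide; open, the fingers measure 114 mm over their backs; the gripper's body (76 mm by 85 mm) begins 54 mm behind the grasp point. The pads swing forward as they close: fully open they stand 13 mm farther back than shut.
Start: joints at [-1.429, 0.527, 1.433, -0, 1.181, -0.178], TCP at [0.197, -0.593, 0.231] pointing down, gripper open.
Joint ranges: [-3.08, 3.08], [-0.75, 2.2], [0.22, 2.44], [-1.43, 4.57], [0, 2.65], [-2.85, 2.85]. Speed limits (rad/s): [2.79, 2.79, 3.14, 3.14, 3.14, 3.14].

## Interface

Orientations are given as a unit quaternion [x, y, z, w].
In Python, from plant import * gives the robot as it stands. The module is installed in compiled form; this text tells all that it offers. Calls block until the motion is done:
- move_ptp(position, orientation): joint-space move of the TCP to a pose.
- movel(position, rot=None, v=0.15, stop_force=None): straight line of the TCP; rot=None keeps the orientation; v is the mean speed in m/s. With stop_force (N) it stops when the force on the tool has changed by that much, and returns True; else False.
- move_j(angles): joint-space move.
- release() and grasp(effort=None): open the fingers fully, or close them until they stop; effort is the grip in N (None keeps the last).
- wait(seconds).
- inverse_kinematics(position, orientation): joint angles nearest the present ones, or None.
- read_state(): the state.
- capture(name): name is "scene" or "top" or "wrist"; returns the picture (384x512x3 uint8, red, green, blue); there is no depth.
- calibration(name): a dict with "fovy" (degrees; the focal length in pixels is half the picture's height over the tangent of half this angle, whatever the lens; pixels are square), "cx", "cy" (the principal point, pixels), "pose" (4x4, takes a point from camera to world coordinates). Camera axes: x right, y down, z forward; pixel columns grow to the right and rows downward; lengths in m; the calibration is good to about 2 mm. A picture is of the moment at which its call begins: read the wrist's pose just before it. calibration takes no time and is no camera call; for the wrist camera it gives the pose at the moment of the call.
A pose or a line that the arm cannot do raises IKError and nothing moves.
- finish_job(): hands the job in; it is judged then, once.
The state is a dict: "time_s": time; "joint_positions": joint angles; "joint_velocities": joint speeds; "joint_torque": joint torques, N m; "tool_pos": TCP position; "eef_rot": TCP orientation; "wrist_force": force on the tool from outside, world axes, zero at the start; "ft_torque": the same for the moment, N m; "opening": finger opening in m; "grip_force": force on a finger pad.
Only numpy, scipy, OpenCV 4.12 (cv2) and the standard library are available. Lean on these libraries where they do the work, as an engineer would, in place of code of your own. Each camera call takes 0.05 s, during which the arm holds its last target. There are 200 camera calls.

## Working session

There is one attempt and no reset: what is moved stays moved. The work goes in short steps, each a Python script; the robot and the scene stay as the last script left them, time stands still between calls to the robot, and variables do not carry over. Pictures are saved under pics/ and viewed, at most 10 in all, crops included, and the job is handed in when it is done.

```bash
mkdir -p pics
cat > h.py <<'E'
from plant import *
import numpy as np, cv2
from scipy.spatial.transform import Rotation as R
def snap(n,f):
    c=calibration(n); im=capture(n); cv2.imwrite(f'pics/{f}.png',im[:,:,::-1]); np.savez(f'pics/{f}.npz',im=im,pose=c['pose'],f=192/np.tan(np.radians(c['fovy'])/2),cx=c['cx'],cy=c['cy']); return im
def ray(f,u,v,z):
    d=np.load(f'pics/{f}.npz'); P=d['pose']; r=P[:3,:3]@[(u-d['cx'])/d['f'],(v-d['cy'])/d['f'],1]
    return P[:3,3]+r*(z-P[2,3])/r[2]
def proj(f,p):
    d=np.load(f'pics/{f}.npz'); P=d['pose']; q=P[:3,:3].T@(np.array(p)-P[:3,3]); return d['f']*q[0]/q[2]+d['cx'],d['f']*q[1]/q[2]+d['cy']
def down(yaw): # tool z down, tool y along direction yaw+90deg
    y=np.array([-np.sin(yaw),np.cos(yaw),0]); z=np.array([0,0,-1.]); return R.from_matrix(np.c_[np.cross(y,z),y,z]).as_quat()
E
python3 - <<'E'
from h import *
a=snap('scene','s0');b=snap('top','t0')
for f in('s0','t0'):
    d=np.load(f'pics/{f}.npz');print(d['pose'].round(3),d['f'])
print(read_state())
E
```

```text
[[ 0.513  0.733 -0.446  1.   ]
 [ 0.858 -0.433  0.276 -0.273]
 [ 0.008 -0.525 -0.851  0.884]
 [ 0.     0.     0.     1.   ]] 361.5675907312216
[[ 0.008 -0.983  0.182  0.347]
 [-1.    -0.011 -0.017  0.004]
 [ 0.019 -0.181 -0.983  1.324]
 [ 0.     0.     0.     1.   ]] 441.6356209079453
{'time_s': 0.1, 'joint_positions': array([-1.42850791e+00,  5.28401727e-01,  1.43378631e+00,  1.04286335e-06,
        1.18139027e+00, -1.78509879e-01]), 'joint_velocities': array([ 0.00022513, -0.00132351, -0.0035891 ,  0.00094598, -0.00034201,
        0.00111904]), 'joint_torque': array([-1.45842518e-03, -4.43304026e+01, -1.78586161e+01, -2.95771661e-04,
        3.86304237e-03, -3.64084102e-06]), 'tool_pos': array([ 0.19700671, -0.59245622,  0.23041008]), 'eef_rot': array([ 9.87163158e-01,  1.59711969e-01,  1.84619187e-05, -9.92653255e-04]), 'wrist_force': array([ 0.21600993, -0.65572583, -0.34308983]), 'ft_torque': array([-0.02020177,  0.01865931, -0.00466476]), 'grip_force': 0.0, 'opening': 0.08553457126299624}
```

View pics/s0.png

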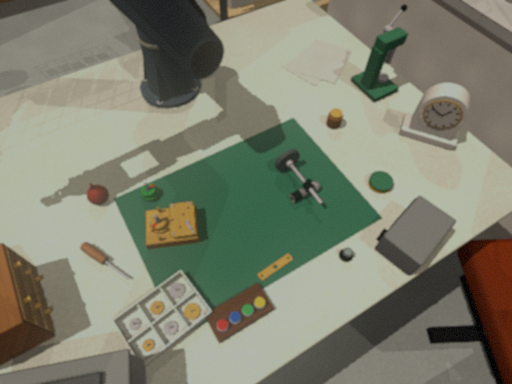

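View pics/t0.png

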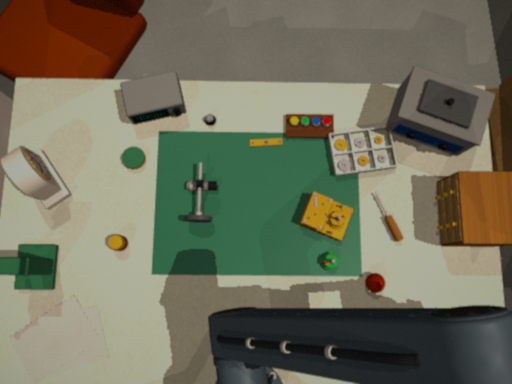

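The top view shows the camera lying with its foot at (195,218) and post top at (200,163), the lens facing right. The movement is at (327,216), and the barrel candidate in it is at (337,217). The green drum at (330,261) is a look-alike. I'll confirm both in one enlarged crop.

Run:
```python
from h import *
t=cv2.imread('pics/t0.png');s=cv2.imread('pics/s0.png')
r=lambda im,x,y,w,h,k:cv2.resize(im[y:y+h,x:x+w],None,fx=k,fy=k,interpolation=cv2.INTER_CUBIC)
a=r(t,170,150,60,80,5);b=r(t,290,185,80,80,5)
c=r(s,130,170,80,80,5)[:200] 
cv2.imwrite('pics/c1.png',np.hstack([a,b]))
for n,u,v,z in [('foot l',180,218,.04),('foot c',195,218,.04),('top',200,163,.04),('bar',337,217,.055)]: print(n,ray('t0',u,v,z).round(3))
```

```text
foot l [0.502 0.207 0.04 ]
foot c [0.503 0.163 0.04 ]
top [0.668 0.154 0.04 ]
bar [ 0.508 -0.25   0.055]
```

View pics/c1.png

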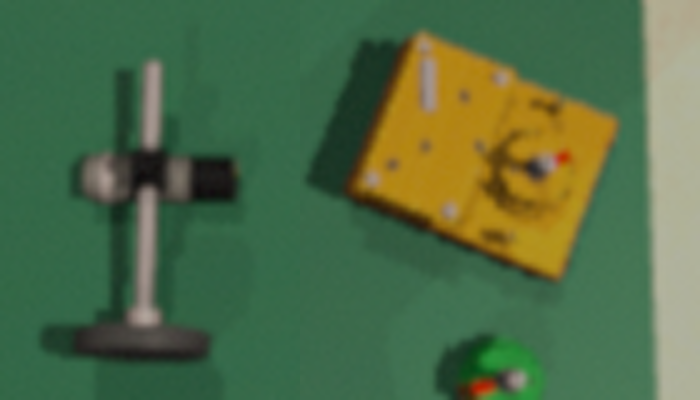

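The crop shows the lying camera with its post running from crop (145,310) to (153,62) and its black lens end to the right at (230,178). The brass barrel sits in the movement, arbor at crop (545,165) with its red stroke to the upper right at (563,158). That is the target; the green drum at crop (510,375) is the decoy. Next I move above the post and look from close by.

Run:
```python
from h import *
a=ray('t0',199,212,.04);b=ray('t0',200.6,162.4,.04);print(a,b)
ang=np.arctan2(*(b-a)[[1,0]]);print(ang)
u=(b-a)/np.linalg.norm(b-a); g=b-.02*u; print(g)
p=g-.05*u
move_ptp([p[0],p[1],.25],down(ang)); print(read_state()['joint_positions'],read_state()['time_s'])
snap('wrist','w1'); print(proj('w1',b),proj('w1',a))
```

```text
[0.52037974 0.15205854 0.04      ] [0.66969837 0.15203896 0.04      ]
-0.0001311222877146798
[0.64969837 0.15204158 0.04      ]
[ 6.64427186e-02  4.99296642e-01  1.42840072e+00 -2.11238408e-04
  1.21386514e+00 -1.50270443e+00] 3.075
(np.float64(251.50068895247722), np.float64(226.2433317049574)) (np.float64(251.48312385368826), np.float64(87.37033870286054))
```

View pics/w1.png

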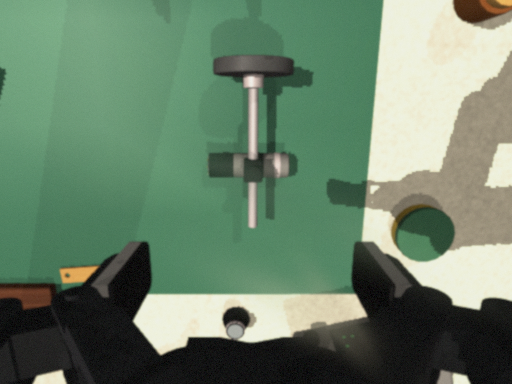

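The wrist view shows the post tip at (252,227) against a predicted (251.5,226.2), and the foot rim at (253,66). The estimate agrees, so I grip and tip.

Run:
```python
from h import *
xe,y=.4947,.152
movel([.6497,y,.12]); movel([.6497,y,.021],v=.08,stop_force=15)
grasp(20); s=read_state(); print(s['time_s'],s['opening'],s['grip_force'],s['tool_pos'])
w0=s['wrist_force']
r=np.hypot(.155,.04); a0=np.arctan2(.04,.155)
for th in np.radians(np.arange(7.5,91,7.5)):
    movel([xe+r*np.cos(a0+th),y,r*np.sin(a0+th)-.019+.001],v=.07)
    s=read_state(); print(round(np.degrees(th)),(s['wrist_force']-w0).round(1),round(s['opening'],4))
print(s['time_s'])
snap('wrist','w2');snap('scene','s2'); a=cv2.imread('pics/s2.png')[70:270,200:400]
cv2.imwrite('pics/c2.png',np.hstack([cv2.resize(a,(384,384),interpolation=cv2.INTER_CUBIC),cv2.resize(cv2.imread('pics/w2.png'),None,fx=.8,fy=1)]))
```

```text
6.2667 0.00880201151675349 20.23633986711502 [0.64971595 0.15205047 0.02107098]
7 [ 0.1  1.  -2.2] 0.009
15 [-1.2  1.  -2.2] 0.0094
22 [-0.8  1.  -2.5] 0.0092
30 [-0.4  1.2 -3.5] 0.0092
38 [-0.8  0.5 -3.9] 0.0088
45 [-0.6  0.4 -3.4] 0.0092
53 [-1.4  1.  -2.4] 0.009
60 [ 0.3  0.3 -4.8] 0.0094
68 [ 0.8  0.8 -6.5] 0.0087
75 [ 0.2  0.2 -5.1] 0.0092
82 [ 0.8  0.8 -5.4] 0.009
90 [ 1.9 -0.2  3.3] 0.0093
11.6833
```

View pics/c2.png

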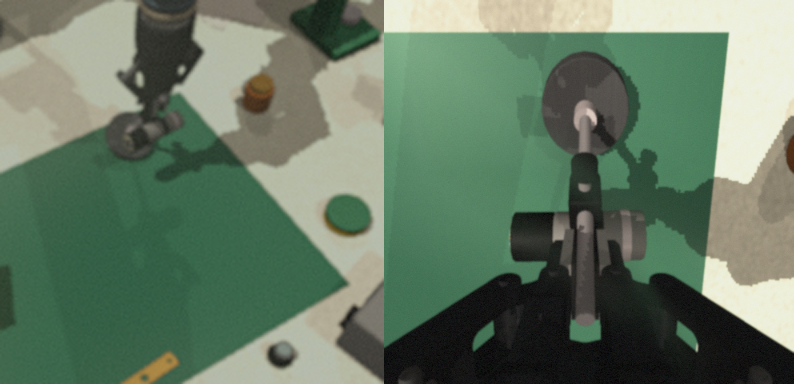

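Run:
```python
from h import *
s=read_state();print(s['tool_pos'],s['wrist_force'])
x=.4547
for p in [(x,.152,.175),(x,.152,.014),(x,.112,.014),(x,.192,.014),(x-.04,.152,.014),(x+.026,.102,.11),(x+.026,.192,.11)]: print(p,np.round(proj('w2',p)))
```

```text
[0.45642256 0.15208438 0.13808141] [1.10467856 0.43762157 6.87254214]
(0.4547, 0.152, 0.175) [249. 288.]
(0.4547, 0.152, 0.014) [250. 182.]
(0.4547, 0.112, 0.014) [202. 182.]
(0.4547, 0.192, 0.014) [299. 182.]
(0.4147, 0.152, 0.014) [250. 133.]
(0.4807, 0.102, 0.11) [162. 267.]
(0.4807, 0.192, 0.11) [320. 267.]
```

The wrist view shows the post top at row 320 (288 expected) and the foot centre near row 104 (182 expected). So the camera still leans away from the robot, because the rod did not swivel fully. I'll estimate the lean and take it out by tilting the gripper about the grip point.

Run:
```python
from h import *
s=read_state(); 
Rt=R.from_quat(s['eef_rot']); g=s['tool_pos']-.019*Rt.as_matrix()[:,2]; print(g)
for d in range(0,45,4):
    t=np.radians(d); u=np.array([np.sin(t),0,np.cos(t)])
    print(d,np.round(proj('w2',g+.02*u)),np.round(proj('w2',g-.141*u)),np.round(proj('w2',g-.155*u)))
for d in (20,25,30):
    q=R.from_rotvec([0,-np.radians(d),0])*Rt; p=g+[0,0,.012]+.019*q.as_matrix()[:,2]
    print(d,inverse_kinematics(p,q.as_quat()))
print(s['joint_positions'])
```

```text
[0.45634383 0.15207859 0.15708124]
0 [249. 295.] [250. 184.] [250. 180.]
4 [249. 299.] [250. 173.] [250. 168.]
8 [249. 302.] [250. 161.] [250. 156.]
12 [249. 305.] [250. 149.] [250. 143.]
16 [249. 308.] [250. 137.] [250. 131.]
20 [249. 310.] [250. 125.] [250. 118.]
24 [249. 312.] [250. 113.] [250. 105.]
28 [249. 314.] [250. 101.] [250.  91.]
32 [249. 316.] [250.  88.] [250.  78.]
36 [249. 317.] [250.  75.] [250.  64.]
40 [249. 318.] [250.  62.] [250.  49.]
44 [249. 319.] [250.  48.] [250.  34.]
20 [ 0.11139791  0.4119194   2.09717264 -0.13668695  0.28378166 -1.33474129]
25 [ 0.1184316   0.41754007  2.15462004 -0.3649009   0.14078851 -1.10178174]
30 [0.12604734 0.43355966 2.21200772 4.29113278 0.06909642 0.53139033]
[ 8.88581602e-02  4.85065763e-01  1.88108915e+00 -9.26400468e-05
  7.71283713e-01 -1.48167277e+00]
```

The lean is about 26°. Near the base the wrist is close to singular, so I lift clear of the bench, move outward, rotate, and check.

Run:
```python
from h import *
s=read_state(); Rt=R.from_quat(s['eef_rot']); p=s['tool_pos']
movel(p+[0,0,.03],v=.06); movel([.58,p[1],p[2]+.03],v=.08)
g=read_state()['tool_pos']+[0,0,.019]
q=R.from_rotvec([0,-np.radians(26),0])*Rt
print(inverse_kinematics(g+.019*q.as_matrix()[:,2],q.as_quat()))
movel(g+.019*q.as_matrix()[:,2],q.as_quat(),v=.006)
s=read_state();print(s['time_s'],s['opening'],s['wrist_force'],s['tool_pos'],g)
g=s['tool_pos']-.019*R.from_quat(s['eef_rot']).as_matrix()[:,2]
snap('wrist','w3');snap('scene','s3');snap('top','t3')
for d in range(-8,34,6):
    t=np.radians(d); u=np.array([np.sin(t),0,np.cos(t)])
    print(d,[np.round(proj(f,g+k*u)) for f in('w3','t3','s3') for k in (.02,-.141)])
k=lambda f,x,y:cv2.resize(cv2.imread(f'pics/{f}.png')[y:y+100,x:x+100],(384,384),interpolation=cv2.INTER_CUBIC)
print(proj('s3',g))
u,v=map(int,proj('s3',g)); cv2.imwrite('pics/c3.png',np.hstack([k('s3',u-50,v-40),cv2.resize(cv2.imread('pics/w3.png'),None,fx=.8,fy=1)]));print(u-50,v-40)
```

```text
[ 0.08871596  0.48393934  1.87674826 -0.12138801  0.32675108 -1.37595776]
15.625 0.009162911602367105 [ 0.27072259  0.66924956 -3.95628765] [0.58801098 0.15211392 0.17018642] [0.5793552  0.15213587 0.18705781]
-8 [array([249., 307.]), array([250., 130.]), array([192., 182.]), array([200., 185.]), array([310., 139.]), array([307., 182.])]
-2 [array([249., 310.]), array([250., 112.]), array([193., 181.]), array([199., 190.]), array([311., 140.]), array([304., 179.])]
4 [array([249., 313.]), array([250.,  93.]), array([193., 180.]), array([199., 195.]), array([311., 140.]), array([301., 175.])]
10 [array([249., 315.]), array([250.,  74.]), array([193., 179.]), array([199., 200.]), array([312., 141.]), array([298., 171.])]
16 [array([249., 317.]), array([250.,  54.]), array([193., 178.]), array([199., 205.]), array([312., 142.]), array([295., 167.])]
22 [array([249., 318.]), array([250.,  33.]), array([193., 178.]), array([198., 209.]), array([313., 142.]), array([292., 162.])]
28 [array([249., 318.]), array([250.,  11.]), array([193., 177.]), array([198., 213.]), array([313., 143.]), array([290., 158.])]
(np.float64(309.7077375256158), np.float64(145.21648636026475))
259 105
```

View pics/c3.png

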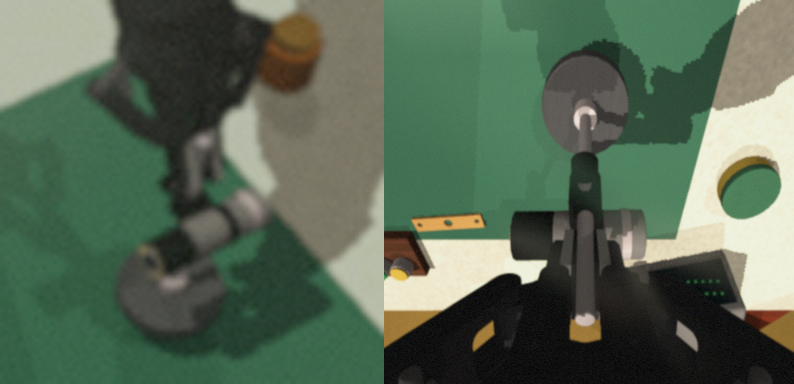

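The wrist view shows the foot centre at about row 102, so the post is within about 2° of vertical. I lower to contact, release, and retreat along the tool axis.

Run:
```python
from h import *
s=read_state(); p=s['tool_pos']; zt=R.from_quat(s['eef_rot']).as_matrix()[:,2]
g=p-.019*zt; print(g)
movel(p+[0,0,.160-g[2]],v=.05)
print(movel(p+[0,0,.150-g[2]],v=.015,stop_force=10)); s=read_state(); g=s['tool_pos']-.019*zt; print(g,s['wrist_force'])
release(); wait(.3)
p=read_state()['tool_pos']; movel(p-.09*zt,v=.1)
p=p-.09*zt; print(p)
movel([p[0]-.06,p[1],.30],down(0)); s=read_state();print(s['time_s'],s['joint_positions'])
snap('wrist','w4');snap('scene','s4');snap('top','t4')
for n,q in dict(top=(g[0],g[1],.175),foot=(g[0],g[1],.014),lens=(g[0]+.026,g[1]-.05,.11)).items(): print(n,[np.round(proj(f,q),1) for f in('w4','s4','t4')])
k=lambda f,x,y:cv2.resize(cv2.imread(f'pics/{f}.png')[y:y+100,x:x+100],(384,384),interpolation=cv2.INTER_CUBIC)
u,v=map(int,proj('t4',g)); cv2.imwrite('pics/c4.png',np.hstack([k('t4',u-50,v-50),cv2.resize(cv2.imread('pics/w4.png'),None,fx=.8,fy=1)]));print(u-50,v-50)
```

```text
[0.57962987 0.15209179 0.18719796]
True
[0.58038823 0.15231094 0.15414316] [-0.39447281 -0.38410528  3.76979336]
[0.54712156 0.15200703 0.21574283]
19.9083 [ 8.30880698e-02  2.92095832e-01  1.62923751e+00 -7.23888640e-05
  1.22181693e+00 -1.48757866e+00]
top [array([250.8, 286.4]), array([309.3, 148.5]), array([194. , 182.6])]
foot [array([251. , 223.4]), array([301.3, 184. ]), array([200.5, 193.4])]
lens [array([205.5, 276. ]), array([295.8, 178.9]), array([215. , 178.4])]
144 134
```

View pics/c4.png

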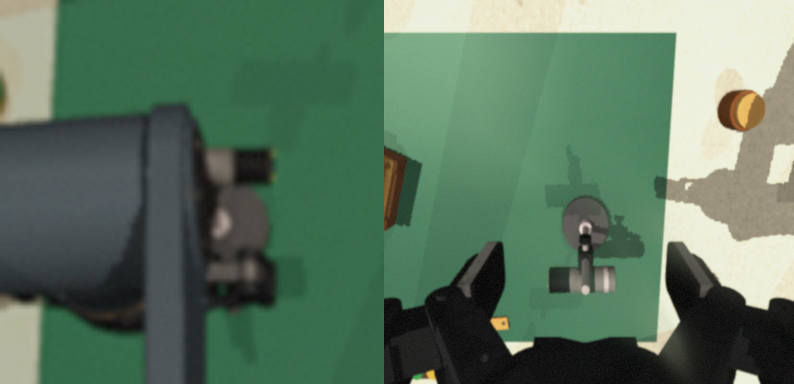

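The camera stands upright. In the wrist view the post top is at about (251,290) and the foot at (251,222), against predictions of (251,286) and (251,223). Now a close look at the barrel.

Run:
```python
from h import *
a=ray('t0',339,218,.085);print(a)
p=read_state()['tool_pos']; movel([p[0]-.03,-.05,.33],v=.25)
move_ptp([a[0],a[1],.24],down(-np.pi)); wait(.2)
s=read_state();print(s['time_s'],s['joint_positions'])
im=snap('wrist','w5');print(proj('w5',a))
u,v=map(int,proj('w5',a));u0,v0=max(u-80,0),max(v-80,0);print(u0,v0)
hsv=cv2.cvtColor(im,cv2.COLOR_RGB2HSV);m=((hsv[...,0]<6)|(hsv[...,0]>174))&(hsv[...,1]>170)&(hsv[...,2]>90)
n,l,st,c=cv2.connectedComponentsWithStats(m.astype('uint8'));print([(st[i,4],c[i].round(1)) for i in range(1,n) if st[i,4]>15])
cv2.imwrite('pics/c5.png',cv2.resize(cv2.imread('pics/w5.png')[v0:v0+150,u0:u0+160],None,fx=4,fy=4,interpolation=cv2.INTER_CUBIC))
```

```text
[ 0.50131573 -0.24923341  0.085     ]
23.6417 [-6.60735045e-01  4.29076917e-01  1.58823222e+00  2.76982939e-05
  1.12402757e+00  9.09782493e-01]
(np.float64(251.74189708988263), np.float64(174.7776921019319))
171 94
[(np.int32(54), array([266.2, 160.4])), (np.int32(18), array([225.8, 269.8])), (np.int32(276), array([357.5, 308.8]))]
```

View pics/c5.png

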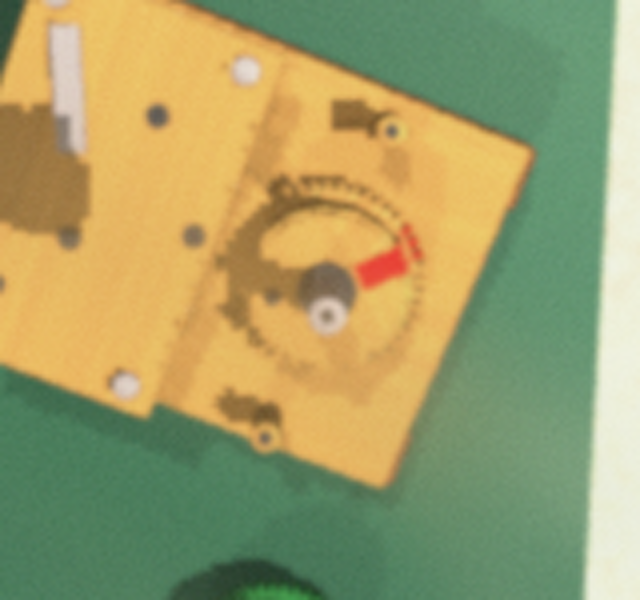

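The crop confirms the brass barrel with red teeth at crop (411,243) and the arbor top at (327,316). The green look-alike lies outside the movement, at the bottom edge of the crop. Now I grip and lift it.

Run:
```python
from h import *
c=ray('w5',171+327/4,94+316/4,.085); m=ray('w5',171+411/4,94+243/4,.0355)
print(c,m,np.linalg.norm((m-c)[:2]),np.arctan2(*(m-c)[[1,0]]))
movel([c[0],c[1],.10]); movel([c[0],c[1],.058],v=.05,stop_force=12)
grasp(60); s=read_state();print(s['opening'],s['grip_force'],s['tool_pos'])
movel([c[0],c[1],.19],v=.06); s=read_state();print(s['time_s'],s['opening'],s['wrist_force'])
im=snap('wrist','w6');snap('scene','s6')
hsv=cv2.cvtColor(im,cv2.COLOR_RGB2HSV);mk=((hsv[...,0]<6)|(hsv[...,0]>174))&(hsv[...,1]>150)&(hsv[...,2]>90)
n,l,st,cc=cv2.connectedComponentsWithStats(mk.astype('uint8'));print([(st[i,4],cc[i].round(1)) for i in range(1,n) if st[i,4]>15])
g=np.array([c[0],c[1],.19-.058]);print(proj('w6',g+[0,0,.03]),proj('w6',g+m-c+[0,0,.0355-m[2]+c[2]-.055-.03]))
cv2.imwrite('pics/c6.png',im[:,:,::-1])
```

```text
[ 0.5029713  -0.25014844  0.085     ] [ 0.51202926 -0.27233767  0.0355    ] 0.02396682076981454 -1.1832285744916136
0.006915649268680468 58.52372109889984 [ 0.5030342  -0.25022759  0.05819326]
28.8167 0.006779588797921008 [ 0.52020629 -0.06541592 -1.83457431]
[(np.int32(224), array([283.6, 230. ])), (np.int32(272), array([371.8, 333.3]))]
(np.float64(252.17189662161232), np.float64(224.00242434170653)) (np.float64(280.8527561414039), np.float64(176.16312542840296))
```

View pics/c6.png

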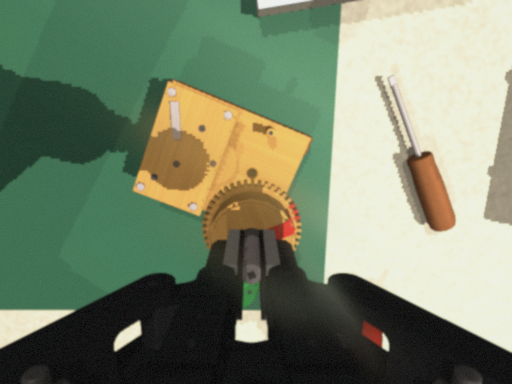

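The barrel is held upright, its rim around (252,225) and red teeth at (296,212). Now I carry it round to the camera.

Run:
```python
from h import *
p=read_state()['tool_pos']; movel([p[0],p[1],.25],v=.12)
q=down(-np.pi+np.pi/2+1.22); L=np.array([.608,.102,.11])
print(inverse_kinematics([L[0],-.03,.25],q))
move_ptp([L[0],-.03,.25],q); movel([L[0],-.03,.1325],v=.08); movel([L[0],L[1]-.0655,.1325],v=.04); wait(.3)
s=read_state();print(s['time_s'],s['opening'],s['tool_pos'],s['wrist_force'],s['grip_force'])
snap('wrist','w7');snap('scene','s7');snap('top','t7')
T=s['tool_pos']
for n,x in dict(lens=L,mark=T+[0,.0255,-.0225],center=T+[0,0,-.028]).items(): print(n,[np.round(proj(f,x),1) for f in('w7','s7','t7')])
k=lambda f,x,y:cv2.resize(cv2.imread(f'pics/{f}.png')[y:y+80,x:x+80],(384,384),interpolation=cv2.INTER_CUBIC)
u,v=map(int,proj('s7',L)); print(u-40,v-40)
cv2.imwrite('pics/c7.png',np.hstack([k('s7',u-40,v-40),cv2.resize(cv2.imread('pics/w7.png'),None,fx=.8,fy=1)]))
```

```text
[-2.32671967e-01  4.85295270e-01  1.45421929e+00 -4.44089210e-16
  1.20207810e+00 -1.45267197e+00]
35.325 0.006759788722224588 [0.60800289 0.03638638 0.13249441] [ 0.01075113  0.2047785  -2.17252887] 58.42833459377289
lens [array([370.5, 189.5]), array([296.1, 179.4]), array([215.1, 177.9])]
mark [array([296.2, 214.9]), array([283.2, 186. ]), array([229.4, 178. ])]
center [array([250.5, 226.8]), array([274.7, 191.4]), array([238.5, 178.5])]
256 139
```

View pics/c7.png

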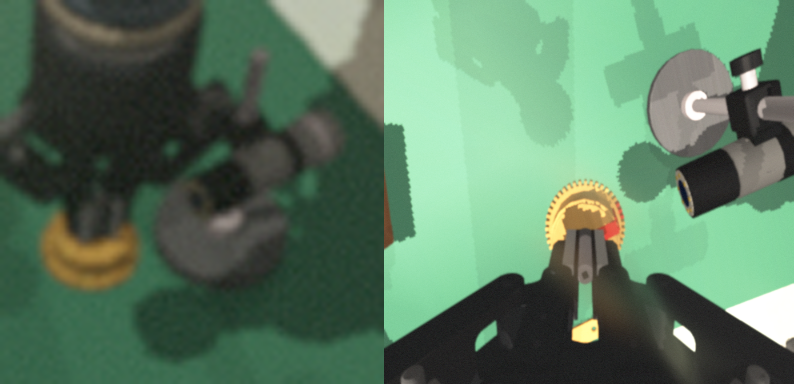

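Run:
```python
from h import *
f=lambda u,v,z:ray('w7',(u-384)/.8,v,z).round(4)
print('lens',f(685,194,.11),'foot ctr',f(691,103,.012),'mark',f(622,212,.11))
# tube top silhouette line: at z~.11 upper & lower edges
print('tube edges',f(677,172,.11),f(731,148,.11),f(694,216,.11),f(745,195,.11))
```

```text
lens [0.6113 0.1042 0.11  ] foot ctr [0.5818 0.154  0.012 ] mark [0.6067 0.063  0.11  ]
tube edges [0.5983 0.1023 0.11  ] [0.598 0.137 0.11 ] [0.625  0.1067 0.11  ] [0.6251 0.1404 0.11  ]
```

The lens is at (0.611, 0.104) with the tube axis along y. The mark is 41 mm away and about 4 mm off sideways, so I shift it 3 mm and hand in.

Run:
```python
from h import *
p=read_state()['tool_pos']; movel([p[0]+.003,p[1]+.001,.1325],v=.02); wait(.5)
s=read_state();print(s['time_s'],s['grip_force'],s['tool_pos']);print(finish_job())
```

```text
36.2833 58.428195118904114 [0.6109959  0.03747745 0.13249556]
the job is handed in; nothing more can be done
None
```

I handed the job in at 36.3 s: the camera stands upright and released, and the barrel is held upright with its red teeth facing the lens, about 40 mm from the glass by my measurement; the hand-in returned no verdict.

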